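# Book out the flange motor with the hand scanner

### The job

Book out the flange motor from the parts cabinet: pull the top drawer at least halfway open, take the hand scanner out of its stand, and hold it steady for a good second, pointing squarely at the barcode label of the flange motor from about 10 cm away; do not read the gear motor's label. Then put the scanner back in its stand, nose down as it was, and push the drawer fully shut. Leave the motors standing in the drawer and everything else on the bench where it is.

Things in the scene. Friction and masses are not known exactly. Their poses are not given: they have to be found in the camera images.
- drawer (a joint): opening of the top drawer in m: 0 shut, 0.20 fully out; it may start up to 15 mm ajar. Plain slides, about 2 N of friction plus 6 N per m/s, no latch; it stays where it is left. Inside, its floor is 100 above the bench; the two motors lie side by side in two bays just behind its front, parted by a wall 50 high.
- drawer_front (a point): middle of the upper edge of the top drawer's front panel (15 thick, 296 wide), on its outer face, 196 above the bench. Its own -x points straight out of the cabinet, towards the robot: the way the drawer slides. The cabinet is white steel with grey fronts, fixed, 300 deep x 300 wide x 200 high, two drawers; a carton on top at the back; place and yaw vary. Shut, this face is flush with its front.
- drawer_handle (a point): middle of the top drawer's bar handle: round steel bar 11 thick, 130 long, level, along drawer_front's y, 170 above the bench (30 below the cabinet's top), its centre line 35 off the drawer's front, so 29 of clear space behind the bar. It can be pinched from above, one finger before and one behind the bar, opened no more than about 40.
- stand: black bench stand for the scanner, fixed: round foot 110 in diameter, column, and a rectangular socket. Origin: centre of its underside. Stands to the left or the right of the cabinet; yaw varies.
- stand_socket (a point): centre of the socket's floor, 100 above the bench. The socket is 62 (stand's x) x 74 (stand's y) inside and 35 deep with a flared mouth about 80 x 92 outside; the scanner's nose goes in with 6 to spare all round.
- scanner: pistol-shaped barcode scanner, about 0.22 kg, starting nose-down in the socket with the stand's yaw. Origin: centre of its nose face (window). Own z runs from the nose back through the head: the beam leaves along -z; it reads by itself, no trigger to pull. Nose block 50 (x) x 62 (y) x 34 long. Centre of mass about 40 behind the nose and 10 towards the handle (-x).
- scanner_nose (a point): centre of the scanner's window, same point and axes as its origin: beam along -z.
- scanner_head (a point): a point to grip, on the beam's axis, 60 behind the nose: here the head is 46 (x) x 50 (y) with flat sides, reaching from 34 to 80 behind the nose. In the stand it can be gripped from above across its y. Axes as the scanner's.
- scanner_handle (a point): another point to grip, on the handle's centre line, 55 from the beam's axis towards the scanner's -x and 65 behind the nose. The handle is 30 wide (y), 34 thick, leaves the head towards -x, rising 15 degrees from square to the beam, and ends 120 from the beam's axis. Axes as the scanner's.
- flange_motor: the motor to book out: grey motor on feet in either of the drawer's bays, body 58 in diameter along its y axis, with a thin square aluminium flange plate 74 x 74 x 8 and a long thin bare shaft at its +y end; 104 long over all, 76 high, about 0.6 kg, loose. Origin: under its middle, 18 in +y from the label. Yaw within 0.12 rad of the cabinet's.
- flange_motor_label (a point): centre of the flange motor's label: white barcode label 42 (along the motor's y) x 26 on a flat pad on the side towards the drawer's front. Its z axis is the label's outward normal: it leans 38 degrees from vertical towards the motor's own -x, so towards the drawer's front and the robot; its y is the motor's y. About 166 above the bench.
- gear_motor: the other motor: plain grey body 58 in diameter along its y axis, a bulky square aluminium gearbox (58 x 42 x 60) at its +y end and a short stub shaft; 104 long, 70 high, 0.6 kg, loose, in the other bay. Origin: under its middle.
- gear_motor_label (a point): centre of the gear motor's like label, axes as for the flange motor's; not to be read.
- screw_bin: blue plastic stacking bin of screws, 150 x 100 x 75 high, low sloping front to -x; origin: centre of its underside. Bystander, loose.
- spray_can: aerosol can, 58 diameter, 170 high; origin: centre of its underside. Bystander, loose.
- tape_roll: roll of packing tape lying flat, 96 diameter, 24 high; origin: centre of its underside. Bystander, loose.
- screwdriver: screwdriver lying on the bench below where the drawer comes out; origin: centre of its underside. Bystander, loose.
- spanner: open-ended spanner lying on the bench; origin: centre of its underside. Bystander, loose.
- threadlock: small bottle, 38 diameter, 100 high; origin: centre of its underside. Bystander, loose.
There are look-alikes about, which are no part of the job. What is shaped like the scanner but purple or turquoise is not meant.

How it is judged:
By the outcome, as a careful person would: the job done as asked, in the order asked, and still so for the second after the job is handed in, with the robot touching nothing.
It also fails if it takes over 72 s, if anything falls off the work surface, if the arm or the gripper's body presses on something with over 40 N, if the wrist force passes 120 N, or if a joint passes its speed limit or range.

### The arm

A 6-joint arm with a two-finger parallel gripper is mounted at the origin on the work surface. World frame = base frame: x ahead of the robot, y to its left, z up, the work surface at z = 0. Lengths are in m, angles in rad, forces in N, time in s.
With the tool pointing down it reaches from about 0.275 to 0.825 m from the base axis. Payload 5.2 kg.
Tool frame: the origin (TCP) lies at the very end of the fingers, on their centre line; the grasp point (between the pads) lies 19 mm behind it; z points along the fingers, y is the line along which they close (so a half turn about z gives the same grasp; the last joint's range is limited). The gripper opens to 93 mm and grips with 3 to 60 N. Pads are 15 mm wide; open, the fingers measure 128 mm over their backs; the gripper's body (75 mm by 188 mm) begins 65 mm behind the grasp point.
Start: joints at [0.962, 0.259, 1.535, -0, 1.348, -0.203], TCP at [0.217, 0.505, 0.219] pointing down, gripper open.
Joint ranges: [-3.14, 3.14], [-0.91, 2.08], [0.19, 2.58], [-1.22, 4.36], [0.22, 2.71], [-3.12, 3.12]. Speed limits (rad/s): [2.57, 2.57, 3.14, 3.14, 3.14, 3.14].

### API

Orientations are given as a rotation vector (axis times angle).
In Python, from cell import bot gives the robot as it stands.
- The arm moves only by the tool send_rows, never from a script. Its arguments are lists of equal length, an entry for each row: "hand": the closure, from -1 (fully open) to 1 (shut); "dp": the shift along the world's x, y, z each as a share of 0.2 m, from -1 to 1, a list of three; "twist": the turn about the world's z as a share of pi rad, from -1 to 1. In form: {"hand": [hand, ...], "dp": [[dx, dy, dz], ...], "twist": [twist, ...]}. A call has 1 to 8 rows; each row is the pose to reach, as a shift and turn from the pose commanded when the call began, turning the shorter way round; what a row does not reach only later rows make up. A row lasts 1/10 s, in which the tool goes at most 50 mm and 8.59 degrees, less where a joint would pass 70% of its speed; a pose out of reach is approached as far as the arm can. A call with a number of a shift or a turn outside -1 to 1 is refused whole. A call with a gripper value outside its range is refused whole. The fingers move at their own pace and stop on an object; the grip force is fixed at half the most. Time passes only in rows, so rows that repeat a pose let the fingers close. It gives the time, the measured TCP pose, the force, the opening and the grip force at its end, in the units of the state.
- bot.get_state(): the state, without advancing time (a new reading comes with each control period).
- bot.read_camera(name): name is "side" or "top" or "wrist"; returns a dict with "pixels" (420x560x3 uint8, red, green, blue), "z_map" (420x560 float32, m along the optical axis (not along the pixel's ray), 0 where there is no reading), "intrinsics" (3x3 intrinsics, pixels), "cam_to_world" (4x4, takes a point from camera to world coordinates). Camera axes: x right, y down, z forward; pixel columns grow to the right and rows downward; lengths in m; the calibration is good to about 2 mm. A picture is of the moment at which its call begins.
- bot.finish_job(): hands the job in; it is judged then, once.
The state is a dict: "time": time; "q": joint angles; "dq": joint speeds; "effort": joint torques, N m; "position": TCP position; "tcp_rot": TCP orientation; "wrist_force": force on the tool from outside, world axes, zero at the start; "moment": the same for the moment, N m; "width": finger opening in m; "finger_force": force on a finger pad.
Only numpy, scipy, OpenCV 4.12 (cv2) and the standard library are available. Lean on these libraries where they do the work, as an engineer would, in place of code of your own. Each camera call takes 0.05 s, during which the arm holds its last target. There are 200 camera calls.

## Working session

There is one attempt and no reset: what is moved stays moved. The work goes in short steps, Python scripts to look and compute and a tool call to move; the robot and the scene stay as the last step left them, time stands still between calls to the robot, and variables do not carry over. Pictures are saved under pics/ and viewed, at most 12 in all, crops included, and the job is handed in when it is done.

Besides the shell and the picture viewer there is one more tool, called by a JSON object that holds its "fn" and its "kwargs". send_rows: Moves the arm, as the interface text tells. Shift numbers are shares of 0.2 m and turn numbers shares of pi rad, none past 1 either way. Its arguments: {"type":"object","properties":{"hand":{"type":"array","items":{"type":"number"}},"dp":{"type":"array","items":{"type":"array","items":{"type":"number"}}},"twist":{"type":"array","items":{"type":"number"}}},"required":["hand","dp","twist"]}

```bash
mkdir -p pics
cat > h.py <<'E'
import numpy as np, cv2
from cell import bot
def cam(n,save=None):
    c=bot.read_camera(n)
    if save: cv2.imwrite(f'pics/{save}.png',c['pixels'][:,:,::-1]); np.savez(f'pics/{save}.npz',**c)
    return c
def load(s): return dict(np.load(f'pics/{s}.npz'))
def ray(c,u,v):
    T=c['cam_to_world']; d=T[:3,:3]@np.linalg.inv(c['intrinsics'])@[u,v,1]; return T[:3,3],d
def onz(c,u,v,z):
    o,d=ray(c,u,v); return o+d*(z-o[2])/d[2]
def tri(c1,p1,c2,p2):
    (a,d),(b,e)=ray(c1,*p1),ray(c2,*p2); s=np.linalg.lstsq(np.c_[d,-e],b-a,rcond=None)[0]
    x,y=a+d*s[0],b+e*s[1]; return (x+y)/2,np.linalg.norm(x-y)
def cloud(c):
    Z=c['z_map']; v,u=np.mgrid[:Z.shape[0],:Z.shape[1]]
    P=np.stack([u*Z,v*Z,Z],-1)@np.linalg.inv(c['intrinsics']).T
    W=P@c['cam_to_world'][:3,:3].T+c['cam_to_world'][:3,3]; W[Z==0]=np.nan; return W
E
python3 - <<'E'
from h import *
np.set_printoptions(precision=3,suppress=True)
for n in('top','side','wrist'):
    c=cam(n,n+'0'); print(n,c['cam_to_world'],c['intrinsics'][0,0])
print(bot.get_state())
E
ls
```

```text
top [[ 0.002 -0.993  0.115  0.347]
 [-1.    -0.002 -0.001 -0.021]
 [ 0.001 -0.115 -0.993  1.8  ]
 [ 0.     0.     0.     1.   ]] 500.2578346601821
side [[ 0.801 -0.443  0.404 -0.185]
 [-0.599 -0.573  0.56  -1.035]
 [-0.016 -0.69  -0.724  1.444]
 [ 0.     0.     0.     1.   ]] 507.8306598329242
wrist [[ 0.395  0.882  0.258  0.145]
 [ 0.919 -0.378 -0.113  0.536]
 [-0.002  0.282 -0.96   0.384]
 [ 0.     0.     0.     1.   ]] 375.43252664431685
{'time': 0.15, 'q': array([ 0.962,  0.259,  1.536,  0.   ,  1.348, -0.203]), 'dq': array([ 0.002, -0.003, -0.004,  0.   , -0.   ,  0.002]), 'effort': array([  0.003, -43.764, -28.423,   0.072,   0.038,  -0.   ]), 'position': array([0.217, 0.505, 0.218]), 'tcp_rot': array([-0.633, -3.077,  0.002]), 'wrist_force': array([ 0.066,  0.357, -0.628]), 'moment': array([-0.002,  0.041,  0.079]), 'finger_force': 0.0, 'width': 0.09296748414178765}
h.py
pics
```

View pics/top0.png

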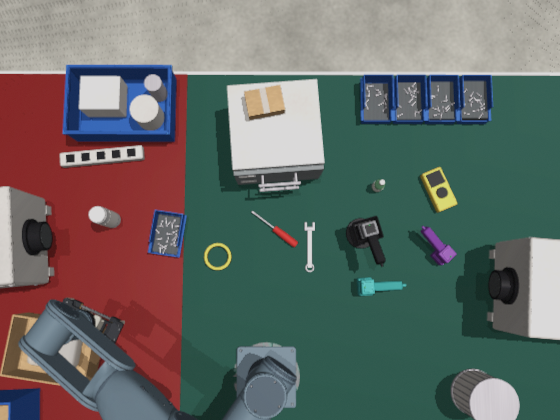

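View pics/side0.png

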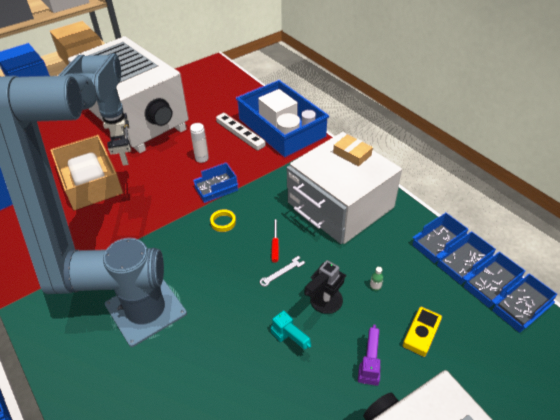

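Candidates for the scanner: black in stand (top 370,230), purple (438,245) and turquoise (380,287), both lying flat. The black one in the round-footed stand fits the description.

Run:
```python
from h import *
np.set_printoptions(precision=4,suppress=True)
t=load('top0'); s=load('side0')
out=np.vstack([cv2.resize(t['pixels'][205:275,330:400],(560,560),interpolation=2)])
out2=cv2.resize(t['pixels'][150:205,225:335],(560,280),interpolation=2)
s1=cv2.resize(s['pixels'][250:320,290:360],(240,240),interpolation=2)
s2=cv2.resize(s['pixels'][155:245,280:370],(240,240),interpolation=2)
im=np.zeros((600,800,3),np.uint8); im[:560,:560]=out; im[:240,560:]=s1; im[240:480,560:]=s2
cv2.imwrite('pics/crop1.png',im[:,:,::-1])
W=cloud(t); Ws=cloud(s)
m=(W[...,2]>.185)&(W[...,2]<.215)&(W[...,0]>.5); m[:, :200]=0; m[:,350:]=0
pts=W[m]; r=cv2.minAreaRect(pts[:,:2].astype(np.float32)); print('cab top',r,np.median(pts[:,2]),'box',cv2.boxPoints(r))
for nm,c,w in(('top',t,W),('side',s,Ws)):
    b=(w[...,0]>.4)&(w[...,0]<.62)&(w[...,1]>-.4)&(w[...,1]<-.2)
    for lo,hi in((.1,.145),(.145,.17),(.17,.185),(.185,.22)):
        q=w[b&(w[...,2]>lo)&(w[...,2]<hi)]
        if len(q)>5: print(nm,lo,len(q),q.mean(0),cv2.minAreaRect(q[:,:2].astype(np.float32)))
    b=(w[...,0]>.5)&(w[...,0]<.7)&(w[...,1]>-.15)&(w[...,1]<.1)&(w[...,2]>.155)&(w[...,2]<.185)
    v,u=np.nonzero(b); q=w[b]; print(nm,'handle?',len(q)); 
    if len(q): print(cv2.minAreaRect(q[:,:2].astype(np.float32)),u.min(),u.max(),v.min(),v.max())
```

```text
cab top ((0.835117757320404, -0.029583945870399475), (0.3110833168029785, 0.30099964141845703), 4.560617446899414) 0.1988824121161613 box [[ 0.6681  0.1081]
 [ 0.692  -0.192 ]
 [ 1.0021 -0.1672]
 [ 0.9782  0.1328]]
top 0.1 307 [ 0.5039 -0.3335  0.127 ] ((0.5011047720909119, -0.3388553261756897), (0.077670156955719, 0.09065897762775421), 15.705756187438965)
top 0.145 49 [ 0.4693 -0.3304  0.1607] ((0.4639468789100647, -0.3458397388458252), (0.11644359678030014, 0.0393022745847702), 23.50628089904785)
top 0.17 339 [ 0.4808 -0.3435  0.1781] ((0.46538496017456055, -0.35038134455680847), (0.1208721324801445, 0.05025363713502884), 17.872737884521484)
top 0.185 116 [ 0.4279 -0.3584  0.1901] ((0.4571233093738556, -0.35287317633628845), (0.12356659024953842, 0.039120882749557495), 20.229549407958984)
top handle? 325
((0.6703411340713501, -0.025998197495937347), (0.06118626892566681, 0.24731676280498505), 2.0707762241363525) 237 311 169 187
side 0.1 313 [ 0.4979 -0.3578  0.125 ] ((0.501232922077179, -0.33855104446411133), (0.08158954232931137, 0.09210585057735443), 16.61946678161621)
side 0.145 91 [ 0.4778 -0.3626  0.1597] ((0.4606339931488037, -0.350032776594162), (0.1272207647562027, 0.04641515016555786), 8.984516143798828)
side 0.17 312 [ 0.4797 -0.3482  0.1787] ((0.45997658371925354, -0.34741145372390747), (0.12985962629318237, 0.052821140736341476), 10.081371307373047)
side 0.185 95 [ 0.424  -0.3644  0.1907] ((0.4541837275028229, -0.35566213726997375), (0.1152191236615181, 0.03235833719372749), 11.969598770141602)
side handle? 405
((0.6628193855285645, -0.02698405086994171), (0.051798611879348755, 0.24992071092128754), 5.698139190673828) 287 335 171 210
```

View pics/crop1.png

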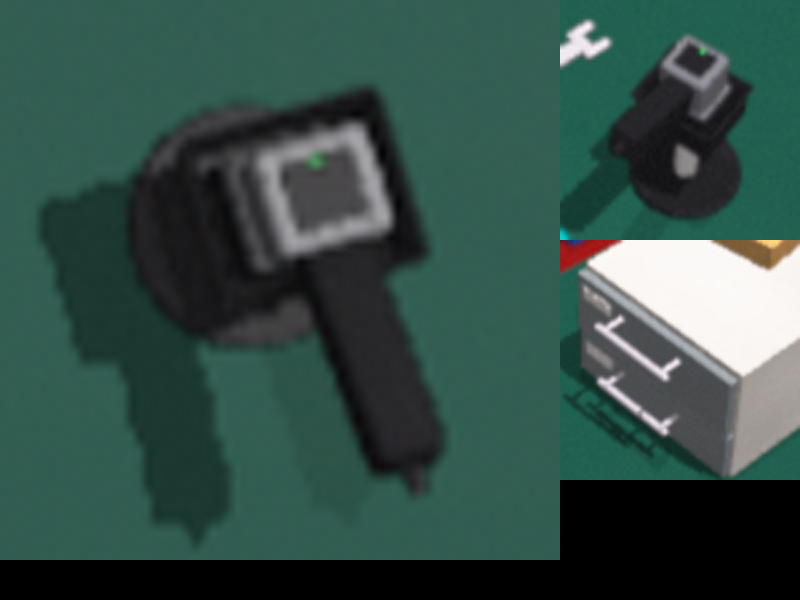

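The crop shows the black scanner standing nose-down in its stand: head at top px (371,228), handle running to (380,262), towards the robot. The top drawer's bar is at side px (295,188)–(320,207).

Run:
```python
from h import *
np.set_printoptions(precision=4,suppress=True)
t=load('top0'); s=load('side0')
a=np.radians(4.56); ex=np.array([np.cos(a),np.sin(a)]); ey=np.array([-ex[1],ex[0]]); F=np.array([.680,-.042])
for c in(t,s):
    w=cloud(c); d=w[...,:2]-F; X=d@ex; Y=d@ey; Z=w[...,2]
    b=(X>-.06)&(X<-.022)&(abs(Y)<.12)&(Z>.15)&(Z<.19)
    v,u=np.nonzero(b); print('bar',b.sum(),np.percentile(X[b],[10,50,90]),np.percentile(Y[b],[0,5,50,95,100]),np.percentile(Z[b],[50,90]))
    A=np.c_[u,v]; L=A[Y[b]>np.percentile(Y[b],95)].mean(0); R=A[Y[b]<np.percentile(Y[b],5)].mean(0); print(L,R, onz(c,*L,.173),onz(c,*R,.173))
    # panel
    for lo in(.10,.14,.185):
        b=(X>-.02)&(X<.03)&(abs(Y)<.14)&(Z>lo)&(Z<lo+.015); print('panel',lo,b.sum(),np.percentile(X[b],[5,50,95]) if b.sum() else '')
    # scanner grey rim
    hsv=cv2.cvtColor(c['pixels'],cv2.COLOR_RGB2HSV); g=(hsv[...,1]<60)&(hsv[...,2]>85)&(Z>.165)&(Z<.2)&(abs(w[...,0]-.5)<.06)&(abs(w[...,1]+.34)<.06)
    q=w[g]; r=cv2.minAreaRect(q[:,:2].astype(np.float32)); print('head',g.sum(),q.mean(0),r)
    h=(w[...,0]>.36)&(w[...,0]<.46)&(abs(w[...,1]+.36)<.06)&(Z>.165)&(Z<.22); q=w[h]; dd=cv2.fitLine(q[:,:2].astype(np.float32),2,0,.01,.01).ravel(); print('hand',h.sum(),dd,np.degrees(np.arctan2(dd[1],dd[0])))
```

```text
bar 146 [-0.0364 -0.0324 -0.0276] [-0.067  -0.06    0.0024  0.0621  0.0691] [0.1731 0.1786]
[259.875 186.125] [299.125 182.875] [0.6416 0.0211 0.173 ] [ 0.6527 -0.1084  0.173 ]
panel 0.1 65 [0.002  0.0034 0.0046]
panel 0.14 64 [0.0019 0.0033 0.0047]
panel 0.185 531 [0.0029 0.0124 0.0277]
head 131 [ 0.5008 -0.3385  0.1783] ((0.50190269947052, -0.3388679027557373), (0.04439904913306236, 0.04956799000501633), 14.201408386230469)
hand 244 [ 0.9545  0.2983  0.4213 -0.3592] 17.357773
bar 105 [-0.0388 -0.035  -0.0286] [-0.0697 -0.0634 -0.01    0.0579  0.0682] [0.1738 0.1784]
[294.     187.8333] [319.  206.5] [0.6407 0.0172 0.173 ] [ 0.6516 -0.1109  0.173 ]
panel 0.1 133 [-0.0018  0.0025  0.0061]
panel 0.14 155 [-0.001   0.003   0.0069]
panel 0.185 431 [0.0007 0.01   0.0274]
head 128 [ 0.4983 -0.3446  0.1784] ((0.4987833499908447, -0.33986055850982666), (0.049064092338085175, 0.052670396864414215), 13.58626651763916)
hand 262 [ 0.9597  0.281   0.416  -0.3672] 16.316988
```

{"fn": "send_rows", "kwargs": {"hand": [0.355,0.355,0.355,0.355,0.355], "dp": [[0.71,-0.917,0.16],[0.71,-0.917,0.16],[0.71,-0.917,0.16],[0.71,-0.917,0.16],[0.71,-0.917,0.16]], "twist": [-0.115,-0.115,-0.115,-0.115,-0.115]}}

```text
time: 0.65
position: [0.3605, 0.3196, 0.251]
tcp_rot: [1.177, 2.912, -0.0]
wrist_force: [0.0, 0.1, -0.1]
width: 0.0574
finger_force: 0.0
```

{"fn": "send_rows", "kwargs": {"hand": [0.355,0.355,0.355,0.355,0.355], "dp": [[0.71,-0.917,0],[0.71,-0.917,0],[0.71,-0.917,0],[0.71,-0.917,0],[0.71,-0.917,0]], "twist": [-0.115,-0.115,-0.115,-0.115,-0.115]}}

```text
time: 1.15
position: [0.5027, 0.1356, 0.2503]
tcp_rot: [1.683, 2.652, -0.001]
wrist_force: [0.2, -0.3, 0.0]
width: 0.0297
finger_force: 0.0
```

{"fn": "send_rows", "kwargs": {"hand": [0.355,0.355,0.355,0.355,0.355,0.355], "dp": [[0.6,-0.917,0],[0.6,-0.917,0],[0.6,-0.917,0],[0.6,-0.917,0],[0.6,-0.917,0],[0.6,-0.917,0]], "twist": [-0.115,-0.115,-0.115,-0.115,-0.115,-0.115]}}

```text
time: 1.75
position: [0.622, -0.048, 0.2492]
tcp_rot: [-2.133, -2.305, 0.002]
wrist_force: [0.8, 0.9, 0.2]
width: 0.0299
finger_force: 0.0
```

Run:
```python
from h import *
np.set_printoptions(precision=4,suppress=True)
c=cam('wrist','w1'); w=cloud(c)
a=np.radians(4.56); ex=np.array([np.cos(a),np.sin(a)]); ey=np.array([-ex[1],ex[0]]); F=np.array([.680,-.042])
d=w[...,:2]-F; X=d@ex; Y=d@ey; Z=w[...,2]
b=(X>-.06)&(X<-.015)&(abs(Y)<.09)&(Z>.155)&(Z<.185)
print(b.sum(),np.percentile(Z[b],[5,50,95]),np.percentile(Y[b],[1,99]))
b2=b&(abs(Y)<.045);print(np.percentile(X[b2],[2,50,98]),np.percentile(Z[b2],[2,50,98]))
b=(X>-.01)&(X<.05)&(abs(Y)<.09)&(Z>.185)&(Z<.205); print('panel top',b.sum(),np.percentile(X[b],[1,50,99]) if b.any() else '')
print(bot.get_state()['position'])
```

```text
2542 [0.1711 0.1741 0.1758] [-0.0584  0.0691]
[-0.0354 -0.0306 -0.025 ] [0.1705 0.1743 0.1761]
panel top 16711 [0.0049 0.0277 0.0496]
[ 0.6211 -0.046   0.2495]
```

View pics/w1.png

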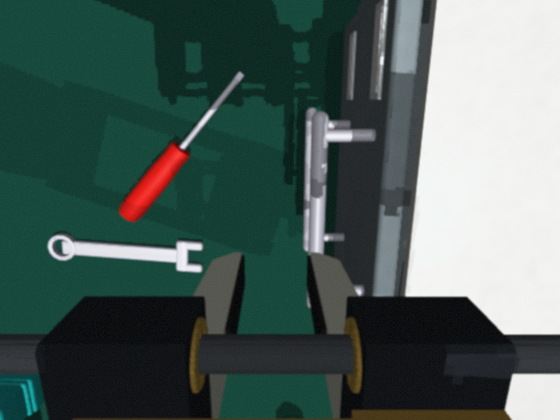

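The wrist view shows the top bar at px (316,110–250), just past the right-hand finger, with the panel edge at about (400,150). So I need about 25 mm more in x before going down.

{"fn": "send_rows", "kwargs": {"hand": [0.355,0.355,0.355,0.355,0.355,0.355], "dp": [[0.125,0,0],[0.125,0,0],[0.125,0,-0.2],[0.125,0,-0.35],[0.125,0,-0.49],[0.125,0,-0.49]], "twist": [0,0,0,0,0,0]}}

```text
time: 2.4
position: [0.6421, -0.0426, 0.1485]
tcp_rot: [-2.122, -2.306, 0.007]
wrist_force: [-0.8, -0.3, -0.7]
width: 0.03
finger_force: 0.0
```

{"fn": "send_rows", "kwargs": {"hand": [1,1,1,1], "dp": [[0,0,0],[0,0,0],[0,0,0],[0,0,0]], "twist": [0,0,0,0]}}

```text
time: 2.8
position: [0.6475, -0.0446, 0.1551]
tcp_rot: [2.127, 2.307, 0.004]
wrist_force: [1.1, 2.2, 5.2]
width: 0.0103
finger_force: 30.0
```

{"fn": "send_rows", "kwargs": {"hand": [1,1,1,1,1,1,1,1], "dp": [[-0.1,-0.008,0],[-0.25,-0.02,0],[-0.4,-0.032,0],[-0.55,-0.044,0],[-0.7,-0.056,0],[-0.8,-0.064,0],[-0.8,-0.064,0],[-0.8,-0.064,0]], "twist": [0,0,0,0,0,0,0,0]}}

```text
time: 3.6
position: [0.4858, -0.0571, 0.1549]
tcp_rot: [2.129, 2.308, 0.003]
wrist_force: [-0.8, 4.2, 10.5]
width: 0.0097
finger_force: 30.0
```

{"fn": "send_rows", "kwargs": {"hand": [0.355,0.355,0.355,0.355,0.355], "dp": [[0,0,0],[0,0,0],[0,0,0.3],[0,0,0.6],[0,0,0.75]], "twist": [0,0,0,0,0]}}

```text
time: 4.1
position: [0.4856, -0.0577, 0.3041]
tcp_rot: [-2.129, -2.309, 0.001]
wrist_force: [1.0, 0.6, 0.4]
width: 0.0297
finger_force: 0.0
```

Drawer is pulled. Now I'll look at it from the top and the wrist.

Run:
```python
from h import *
np.set_printoptions(precision=4,suppress=True)
c=cam('wrist','w2'); t=cam('top','top2'); s=cam('side','side2')
im=np.zeros((600,800,3),np.uint8)
im[:300,:400]=cv2.resize(c['pixels'],(400,300))
im[:300,400:]=cv2.resize(t['pixels'][150:225,220:320],(400,300),interpolation=2)
im[300:,:400]=cv2.resize(s['pixels'][150:240,240:360],(400,300),interpolation=2)
cv2.imwrite('pics/m2.png',im[:,:,::-1])
a=np.radians(4.56); ex=np.array([np.cos(a),np.sin(a)]); ey=np.array([-ex[1],ex[0]]); F=np.array([.680,-.042])
for n,c in(('w',c),('t',t),('s',s)):
    w=cloud(c); d=w[...,:2]-F; X=d@ex; Y=d@ey; Z=w[...,2]; h=cv2.cvtColor(c['pixels'],cv2.COLOR_RGB2HSV)
    m=((X>-.18)&(X<.0)&(abs(Y)<.14)&(Z>.15)&(Z<.185)&(h[...,1]<40)&(h[...,2]>190)).astype(np.uint8)
    k,l,st,ce=cv2.connectedComponentsWithStats(m)
    for i in range(1,k):
        if st[i,4]>12: q=w[l==i]; print(n,st[i],ce[i],q.mean(0),'XY',X[l==i].mean(),Y[l==i].mean(),cv2.minAreaRect(q[:,:2].astype(np.float32)))
```

```text
w [ 351   12  196   32 1711] [446.1753  17.0801] [0.5976 0.0883 0.1696] XY -0.07176981090515598 0.1364263967616813 ((0.5984797477722168, 0.08869092166423798), (0.14070869982242584, 0.020633120089769363), 10.692320823669434)
w [320  18   8  83 358] [323.5447  59.0168] [0.5116 0.0518 0.1787] XY -0.16044940556294895 0.10690154855070468 ((0.51157146692276, 0.05267605930566788), (0.0028303239960223436, 0.05800987407565117), 4.457979679107666)
w [ 384   55  101  123 7901] [433.2482 113.6856] [0.6025 0.0199 0.1676] XY -0.07231853031348957 0.06789503505154368 ((0.604034423828125, 0.016711551696062088), (0.09350650757551193, 0.058852486312389374), 85.68373107910156)
w [509  75   5   9  19] [511.4737  79.7895] [0.6669 0.0518 0.1505] XY -0.005574877414713587 0.0945674607516921 ((0.6668399572372437, 0.05241633206605911), (0.003710694843903184, 0.006106115877628326), 5.001926898956299)
w [501 123   6   7  17] [503.2353 126.8824] [0.6697 0.0149 0.1505] XY -0.005788429287006505 0.05755166736990497 ((0.6695190072059631, 0.01561454962939024), (0.0037072862032800913, 0.004920517560094595), 3.746471405
[... 2217 characters left out ...]
98331242799759), 89.97894287109375)
s [274 184  21  22 207] [284.2464 192.9275] [0.5994 0.0215 0.1686] XY -0.0752511757917691 0.06973421103327737 ((0.6029408574104309, 0.018887735903263092), (0.09471047669649124, 0.06055457144975662), 88.24862670898438)
s [299 204  16  14  56] [306.375  209.5179] [ 0.6074 -0.0957  0.1734] XY -0.07664592876814935 -0.047728525742149176 ((0.6076648235321045, -0.09481242299079895), (0.06820888072252274, 0.013831349089741707), 0.18454620242118835)
s [304 213  16  14  94] [311.0957 218.4681] [ 0.5977 -0.1336  0.1663] XY -0.089321338377395 -0.08477435347958576 ((0.5986378192901611, -0.13430579006671906), (0.04345650225877762, 0.048861064016819), 1.9132531881332397)
```

View pics/m2.png

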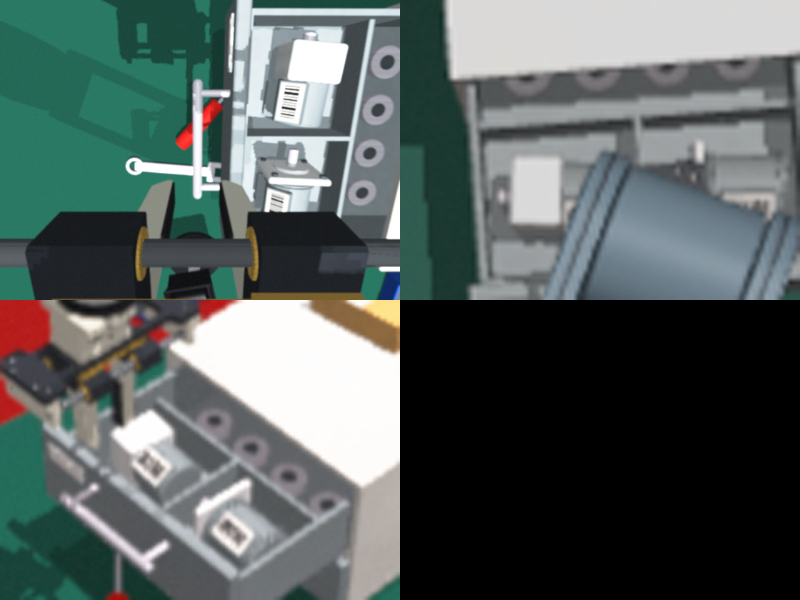

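The view shows the drawer well open. The flange motor is in the right bay (wrist-crop label at (275,203), side-crop (232,532)) and the gear motor in the left (290,100). The motors are upright. Next, the scanner.

{"fn": "send_rows", "kwargs": {"hand": [-1,-1,-1,-1,-1,-1], "dp": [[0.04,-0.7,0],[0.04,-0.7,0],[0.04,-0.7,0],[0.04,-0.7,0],[0.04,-0.7,0],[0.04,-0.7,0]], "twist": [-0.218,-0.218,-0.218,-0.218,-0.218,-0.218]}}

```text
time: 4.85
position: [0.4933, -0.1979, 0.3004]
tcp_rot: [-2.78, -1.457, 0.003]
wrist_force: [-0.3, 0.4, 0.3]
width: 0.0734
finger_force: 0.0
```

{"fn": "send_rows", "kwargs": {"hand": [-1,-1,-1,-1,-1,-1], "dp": [[0.04,-0.706,0],[0.04,-0.706,0],[0.04,-0.706,0],[0.04,-0.706,0],[0.04,-0.706,0],[0.04,-0.706,0]], "twist": [-0.218,-0.218,-0.218,-0.218,-0.218,-0.218]}}

```text
time: 5.45
position: [0.5017, -0.3388, 0.3011]
tcp_rot: [-3.108, -0.444, 0.003]
wrist_force: [0.9, -0.2, 0.8]
width: 0.0934
finger_force: 0.0
```

Run:
```python
from h import *
np.set_printoptions(precision=4,suppress=True)
print(bot.get_state()['position'],bot.get_state()['tcp_rot'],bot.get_state()['q'])
W=cam('wrist','w3'); t=cam('top','top3'); s=cam('side','side3')
for n,c in(('w',W),('t',t)):
    w=cloud(c);h=cv2.cvtColor(c['pixels'],cv2.COLOR_RGB2HSV);Z=w[...,2]
    g=(h[...,1]<60)&(h[...,2]>85)&(Z>.165)&(Z<.2)&(abs(w[...,0]-.5)<.06)&(abs(w[...,1]+.34)<.06)
    if g.sum()>20: q=w[g]; print(n,'head',g.sum(),q.mean(0),cv2.minAreaRect(q[:,:2].astype(np.float32)))
im=np.zeros((600,800,3),np.uint8)
im[:300,:400]=cv2.resize(W['pixels'],(400,300))
im[:300,400:]=cv2.resize(t['pixels'][185:215,270:310],(400,300),interpolation=2)
im[300:,:400]=cv2.resize(s['pixels'][200:236,290:338],(400,300),interpolation=2)
cv2.imwrite('pics/m3.png',im[:,:,::-1])
```

```text
[ 0.5017 -0.3388  0.3011] [-3.1081 -0.4437  0.0025] [-0.7779  0.3242  1.2469 -0.0001  1.5731  0.5093]
w head 2216 [ 0.5019 -0.3407  0.1787] ((0.481724351644516, -0.3452419340610504), (0.09049828350543976, 0.04953216388821602), 15.65026569366455)
```

View pics/m3.png

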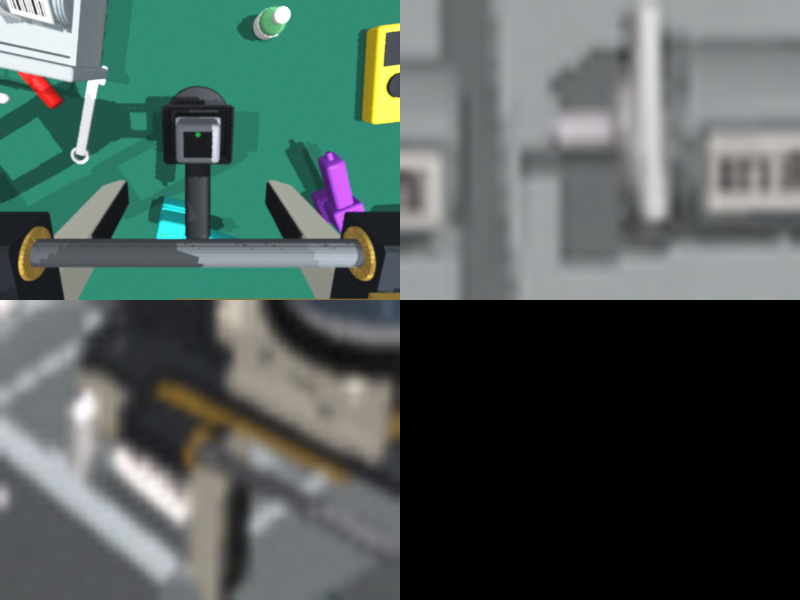

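The wrist view shows the black scanner head (198,140) centred between the fingers (gap 128–265), with the handle towards the robot. Descending straight and gripping.

{"fn": "send_rows", "kwargs": {"hand": [-1,-1,-1,-1,-1], "dp": [[0,-0.004,-0.25],[0,-0.004,-0.5],[0,-0.004,-0.7],[0,-0.004,-0.795],[0,-0.004,-0.795]], "twist": [0,0,0,0,0]}}

```text
time: 6.1
position: [0.5004, -0.3374, 0.14]
tcp_rot: [-3.104, -0.445, 0.007]
wrist_force: [-0.8, 0.4, -0.4]
width: 0.0931
finger_force: 0.0
```

{"fn": "send_rows", "kwargs": {"hand": [1,1,1,1,1], "dp": [[0,0,0],[0,0,0],[0,0,0],[0,0,0],[0,0,0]], "twist": [0,0,0,0,0]}}

```text
time: 6.6
position: [0.5024, -0.3399, 0.1445]
tcp_rot: [3.109, 0.442, 0.001]
wrist_force: [-0.0, -0.3, -0.5]
width: 0.0573
finger_force: 0.0
```

{"fn": "send_rows", "kwargs": {"hand": [1,1,1], "dp": [[0,0,0],[0,0,0],[0,0,0]], "twist": [0,0,0]}}

```text
time: 6.9
position: [0.5022, -0.3397, 0.1441]
tcp_rot: [3.11, 0.442, 0.001]
wrist_force: [0.0, 1.4, 2.5]
width: 0.0499
finger_force: 30.0
```

{"fn": "send_rows", "kwargs": {"hand": [1,1,1,1,1,1,1,1], "dp": [[0,0,0.05],[0,0,0.1],[-0.03,-0.009,0.1],[-0.06,-0.017,0.1],[-0.085,-0.024,0.1],[-0.11,-0.032,0.1],[-0.135,-0.039,0.1],[-0.16,-0.046,0.1]], "twist": [0,0,0,0,0,0,0,0]}}

```text
time: 7.7
position: [0.4724, -0.3492, 0.1653]
tcp_rot: [3.108, 0.441, 0.01]
wrist_force: [7.3, 2.0, 2.3]
width: 0.0497
finger_force: 30.0
```

Run:
```python
from h import *
np.set_printoptions(precision=4,suppress=True)
print(bot.get_state()['position'],bot.get_state()['wrist_force'],bot.get_state()['width'])
s=cam('side','side4'); W=cam('wrist','w4')
im=np.zeros((600,800,3),np.uint8)
im[:600,:480]=cv2.resize(s['pixels'][220:320,290:370],(480,600),interpolation=2)
im[:240,480:]=cv2.resize(W['pixels'],(320,240))
cv2.imwrite('pics/m4.png',im[:,:,::-1])
```

```text
[ 0.4724 -0.3492  0.1653] [7.3376 2.0428 2.3255] 0.049683868806469626
```

View pics/m4.png

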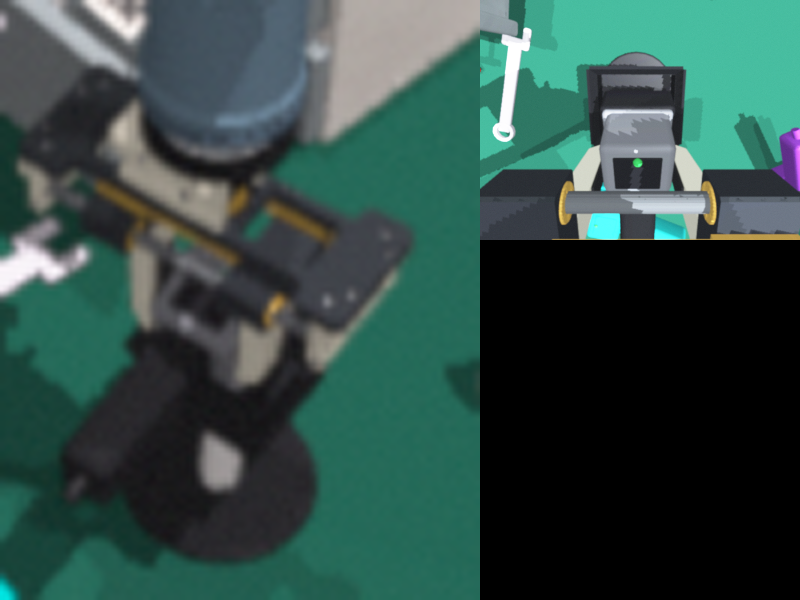

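The scanner has tilted nose-forward between the pads (wrist view: front face (637,140), back face (637,175)). Now to measure the tilt.

```bash
cat >> h.py <<'E'
def tilt(c,yaw,tcp,show=True):
    """profile of held scanner in its x-z plane relative to grasp point -> tilt from +x face"""
    w=cloud(c); ex=np.array([np.cos(yaw),np.sin(yaw)]); ey=np.array([-ex[1],ex[0]])
    d=w[...,:2]-tcp[:2]; X=d@ex; Y=d@ey; Z=w[...,2]-tcp[2]-.019
    h=cv2.cvtColor(c['pixels'],cv2.COLOR_RGB2HSV)
    m=(abs(Y)<.02)&(abs(X)<.09)&(abs(Z)<.09)&(h[...,1]<70)
    x,z=X[m],Z[m]; best=None; rng=np.random.default_rng(0)
    for _ in range(800):                       # line at 15..29 mm from grasp, i.e. the +x face
        th=rng.uniform(0,np.pi/3); p=rng.uniform(.017,.03)
        r=abs(x*np.cos(th)+z*np.sin(th)-p)<.0015
        if best is None or r.sum()>best[0]: best=(r.sum(),th,p,r)
    n,th,p,r=best; q=np.c_[x[r],z[r]]; u=np.linalg.svd(q-q.mean(0),full_matrices=False)[2][0]
    th=np.arctan2(-u[0],u[1]) if u[1]>0 else np.arctan2(u[0],-u[1])
    return np.degrees(th),p,n,q.min(0),q.max(0)
E
python3 - <<'E'
from h import *
c=load('w4'); print(tilt(c,np.radians(16),np.array([.4724,-.3492,.1653])))
w=cloud(c); d=w[...,:2]-[.4724,-.3492]; yaw=np.radians(16);X=d@[np.cos(yaw),np.sin(yaw)];Y=d@[-np.sin(yaw),np.cos(yaw)];Z=w[...,2]-.1843
m=(abs(Y)<.006)&(abs(X)<.08)&(abs(Z)<.08)
for x,z in sorted(zip(X[m],Z[m]))[::25]: print(round(x*1e3),round(z*1e3),end='; ')
E
```

```text
(np.float64(20.37243327925315), 0.02993392552609193, np.int64(9707), array([ 0.02094026, -0.04971547]), array([0.04943437, 0.0252515 ]))
-68 2; -67 3; -66 4; -66 3; -65 3; -64 3; -64 3; -63 3; -63 3; -62 4; -61 2; -61 4; -60 3; -60 4; -59 3; -59 4; -58 4; -57 4; -57 3; -56 4; -56 2; -55 4; -54 4; -54 3; -53 4; -53 5; -52 4; -52 5; -51 4; -50 4; -50 4; -49 4; -49 4; -48 4; -48 4; -47 4; -46 4; -46 4; -45 4; -45 4; -44 4; -44 4; -43 4; -43 4; -42 4; -42 6; -41 5; -14 12; -13 13; -13 13; -12 13; -11 15; -11 15; -10 15; -10 15; -9 15; -9 15; -8 16; -8 15; -7 15; -7 16; -6 17; -6 17; -5 16; -5 16; -5 17; -4 17; -4 17; -3 17; -3 17; -2 17; -2 18; -1 17; -1 18; -1 18; 0 18; 0 18; 1 18; 1 19; 2 18; 2 19; 3 19; 3 19; 3 20; 4 19; 4 20; 5 20; 5 20; 5 20; 6 20; 6 20; 7 20; 7 20; 7 21; 8 21; 8 21; 9 20; 9 22; 10 22; 10 21; 11 21; 11 22; 12 22; 12 23; 13 25; 13 23; 13 25; 14 26; 14 22; 14 24; 15 23; 15 24; 15 23; 15 24; 16 22; 16 22; 16 23; 16 21; 16 22; 17 24; 17 22; 17 23; 18 23; 18 23; 18 23; 19 23; 19 22; 19 23; 20 24; 20 23; 20 24; 21 24; 21 24; 21 23; 21 23; 22 23; 22 23; 22 22; 23 24; 23 23
[... 380 characters left out ...]
; 30 80; 30 79; 30 79; 30 7; 30 80; 30 79; 30 79; 30 6; 31 4; 31 5; 31 2; 31 3; 31 3; 32 3; 32 2; 32 2; 32 -1; 32 1; 32 0; 33 -4; 33 -3; 33 -1; 33 -2; 33 -2; 34 -5; 34 -7; 34 -6; 34 -4; 34 -8; 35 -4; 35 -8; 35 -9; 35 -8; 36 -11; 36 -10; 36 -13; 36 -15; 37 -14; 37 -15; 37 -15; 37 -14; 38 -15; 38 -15; 38 -16; 39 -20; 39 -18; 39 -17; 39 -20; 39 -21; 40 -19; 40 -22; 41 -22; 41 -21; 41 -24; 42 -22; 42 -23; 42 -24; 42 -25; 43 -23; 43 -27; 43 -25; 44 -29; 44 -32; 44 -30; 45 -31; 45 -32; 45 -33; 45 -34; 46 -35; 46 -36; 46 -37; 47 -38; 47 -39; 48 -40; 48 -44; 48 -42; 49 -46; 49 -51; 49 -45; 63 -59; 63 -58; 64 -57; 65 -56; 65 -54; 66 -53; 66 -52; 67 -52; 68 -50; 69 -50; 69 -50; 69 -51; 70 -50; 70 -50;
```

{"fn": "send_rows", "kwargs": {"hand": [1,1,1,1,1], "dp": [[-0.025,-0.007,0],[-0.05,-0.014,0],[-0.075,-0.021,0],[-0.1,-0.028,0],[-0.1,-0.028,0]], "twist": [0,0,0,0,0]}}

```text
time: 8.3
position: [0.4515, -0.3547, 0.1643]
tcp_rot: [3.109, 0.44, 0.007]
wrist_force: [5.3, 1.0, -1.7]
width: 0.0497
finger_force: 30.0
```

Run:
```python
from h import *
s=bot.get_state(); print(s['position'],s['wrist_force'])
c=cam('wrist','w5'); print(tilt(c,np.radians(16),s['position']))
```

```text
[ 0.45146741 -0.35468165  0.16432723] [ 5.2988994   1.00831945 -1.69086478]
(np.float64(1.8539071114329233), 0.0298706969996164, np.int64(4043), array([0.02554165, 0.01841884]), array([0.03071738, 0.08441504]))
```

```bash
sed -i 's/(abs(Z)<.09)/(abs(Z+.025)<.05)/; s/uniform(.017,.03)/uniform(.015,.045)/; s/range(800)/range(3000)/' h.py
python3 - <<'E'
from h import *
print(tilt(load('w4'),np.radians(16),np.array([.4724,-.3492,.1653])))
print(tilt(load('w5'),np.radians(16),np.array([.4515,-.3547,.1643])))
E
```

```text
(np.float64(20.163117765781728), 0.03047060187987371, np.int64(9826), array([ 0.02194955, -0.04901076]), array([0.04943437, 0.02475522]))
(np.float64(34.72751044680874), 0.0358864531831037, np.int64(12032), array([ 0.02612149, -0.0588529 ]), array([0.08596861, 0.02499875]))
```

{"fn": "send_rows", "kwargs": {"hand": [1,1,1], "dp": [[-0.022,-0.006,0],[-0.022,-0.006,0],[-0.022,-0.006,0]], "twist": [0,0,0]}}

```text
time: 8.65
position: [0.4473, -0.3557, 0.1643]
tcp_rot: [3.109, 0.441, 0.007]
wrist_force: [6.7, 0.8, -0.3]
width: 0.0499
finger_force: 30.0
```

Run:
```python
from h import *
s=bot.get_state(); print(s['position'],s['wrist_force'])
c=cam('wrist','w6'); print(tilt(c,np.radians(16),s['position']))
```

```text
[ 0.44726539 -0.35574001  0.16432958] [ 6.73627828  0.8444853  -0.31547005]
(np.float64(37.59775883045571), 0.036772730551556096, np.int64(12363), array([ 0.02703795, -0.0558851 ]), array([0.08983314, 0.02499664]))
```

{"fn": "send_rows", "kwargs": {"hand": [1,1,1,1,1,1], "dp": [[0,0,0.15],[0,0,0.35],[0,0,0.6],[0,0,0.85],[0,0,0.95],[0,0,0.95]], "twist": [0,0,0,0,0,0]}}

```text
time: 9.3
position: [0.446, -0.3568, 0.3575]
tcp_rot: [3.104, 0.441, 0.006]
wrist_force: [-0.4, 0.6, -3.4]
width: 0.0496
finger_force: 30.0
```

Run:
```python
from h import *
np.set_printoptions(precision=4,suppress=True)
s=bot.get_state(); print(s['position'],s['tcp_rot'],s['wrist_force'])
c=cam('wrist','w7'); print(tilt(c,np.radians(16),s['position']))
yaw=np.radians(16);w=cloud(c);d=w[...,:2]-s['position'][:2];X=d@[np.cos(yaw),np.sin(yaw)];Y=d@[-np.sin(yaw),np.cos(yaw)];Z=w[...,2]-s['position'][2]-.019
m=(abs(Y)<.03)&(X>0.02)&(X<.12)&(Z<.03)&(Z>-.09)
i=np.argmax(X[m]); print('nose far corner',X[m].max(),Z[m][i], 'ymean',Y[m].mean())
for p in np.percentile(X[m],[10,30,50,70,90,97]): 
    k=m&(abs(X-p)<.001); print(p*1e3,np.median(Z[k])*1e3)
t=cam('top','top7'); sd=cam('side','side7')
im=np.zeros((600,800,3),np.uint8)
im[:300,:400]=cv2.resize(c['pixels'],(400,300))
im[:300,400:]=cv2.resize(t['pixels'][185:215,290:330],(400,300),interpolation=2)
im[300:,:400]=cv2.resize(sd['pixels'][200:236,290:338],(400,300),interpolation=2)
im[300:,400:]=cv2.resize(load('side2')['pixels'][200:236,290:338],(400,300),interpolation=2)
cv2.imwrite('pics/m7.png',im[:,:,::-1])
```

```text
[ 0.446  -0.3568  0.3575] [3.1041 0.4406 0.0056] [-0.3596  0.5596 -3.3791]
(np.float64(37.392013881992206), 0.036772730551556096, np.int64(12103), array([ 0.027 , -0.0306]), array([0.0697, 0.025 ]))
nose far corner 0.06968999911194654 -0.030746600643543603 ymean 0.0002792714728670579
25.92553794291757 28.04947736014492
33.50768237914959 17.87970823441017
42.263373753514436 5.223936484685683
52.29200477176087 -7.030083829629396
63.27913339361524 -21.280260851779236
67.69086486088828 -27.5593950050874
```

View pics/m7.png

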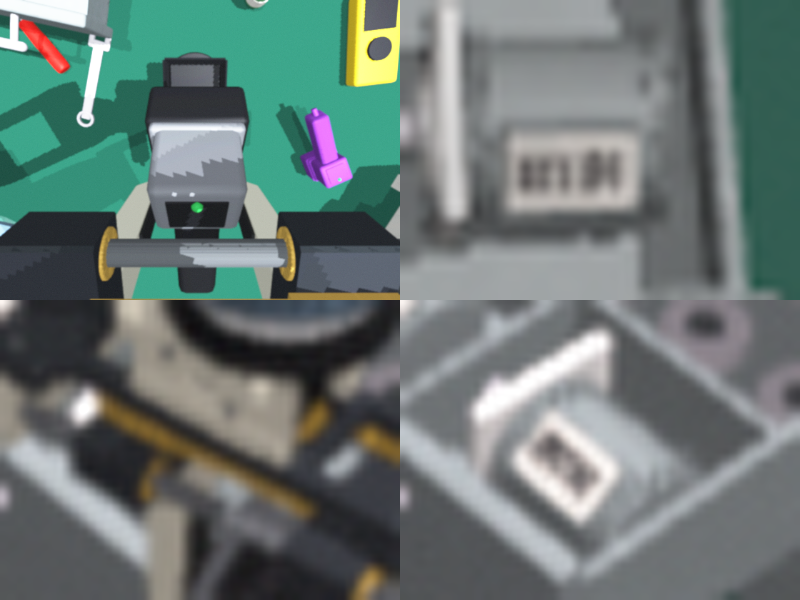

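Picture: the scanner is held tilted with its nose forward (wrist crop (197,105)). The flange label's centre is at top px (306.7,201.6) and side px (309.6,219.6).

Run:
```python
from h import *
np.set_printoptions(precision=4,suppress=True)
t=load('top7'); s=load('side2')
f=lambda x,y,u0,v0,k:((x+.5)/k-.5+u0,(y+.5)/k-.5+v0)
T=[f(x-400,y,290,185,10) for x,y in((505,128),(640,132),(638,210),(505,215))]
S=[f(x-400,y-300,290,200,8.333) for x,y in((553,412),(617,468),(585,522),(513,465))]
P=[]
for a,b in zip(T,S): p,e=tri(t,a,s,b); P.append(p); print(p,e*1e3)
P=np.array(P); print('centre',P.mean(0)); 
print(np.linalg.norm(P[0]-P[1]),np.linalg.norm(P[1]-P[2]))
yv=(P[0]+P[3]-P[1]-P[2]); n=np.cross(P[0]-P[3]+P[1]-P[2],yv); n/=np.linalg.norm(n); print('y',np.degrees(np.arctan2(-yv[0],yv[1])),'n',n)
# from each view alone on planes
up,lo=.166+.013*np.sin(np.radians(38)),.166-.013*np.sin(np.radians(38))
for c,q in((t,T),(s,S)):
    Q=np.array([onz(c,*p,z) for p,z in zip(q,(up,up,lo,lo))]); yv=Q[0]+Q[3]-Q[1]-Q[2]; print(Q.mean(0),np.degrees(np.arctan2(-yv[0],yv[1])))
# depth-based plane normal from side2 and top7 and w2 label region
for c,q in((t,T),(s,S)):
    m=np.zeros((420,560),np.uint8); cv2.fillConvexPoly(m,np.array(q).round().astype(int),1); w=cloud(c)[cv2.erode(m,np.ones((2,2)))>0]; w=w[np.isfinite(w[:,0])]
    nn=np.linalg.svd(w-w.mean(0))[2][2]; print(len(w),w.mean(0),nn*np.sign(nn[2]))
# flange plate/motor dir via gray clip in top
```

```text
[ 0.6036 -0.1107  0.171 ] 2.460541452886851
[ 0.6016 -0.1547  0.1758] 2.6392366186384657
[ 0.5805 -0.1567  0.1581] 2.568926238726184
[ 0.5787 -0.1125  0.156 ] 1.7544681144859329
centre [ 0.5911 -0.1337  0.1652]
0.04431390509213411 0.027598925543057345
y -0.1599758538914007 n [-0.5814  0.0642  0.8111]
[ 0.591  -0.1337  0.166 ] 0.3355830138001338
[ 0.5905 -0.1342  0.166 ] 2.890734294951931
115 [ 0.5902 -0.1351  0.1608] [-0.9707 -0.0927  0.2218]
72 [ 0.5907 -0.1371  0.1663] [-0.6535 -0.0262  0.7565]
```

{"fn": "send_rows", "kwargs": {"hand": [1,1,1,1,1,1], "dp": [[-0.02,0.15,0],[-0.06,0.35,0],[-0.1,0.6,0],[-0.1,0.8,0],[-0.1,1.0,0],[-0.1,1.0,0]], "twist": [-0.087,-0.087,-0.087,-0.087,-0.087,-0.087]}}

```text
time: 10.05
position: [0.4243, -0.1508, 0.3518]
tcp_rot: [-3.137, -0.021, 0.004]
wrist_force: [-0.6, 0.0, -3.2]
width: 0.0497
finger_force: 30.0
```

{"fn": "send_rows", "kwargs": {"hand": [1,1,1,1,1], "dp": [[0.05,0.115,-0.1],[0.15,0.115,-0.25],[0.25,0.115,-0.4],[0.265,0.115,-0.437],[0.265,0.115,-0.437]], "twist": [0,0,0,0,0]}}

```text
time: 10.55
position: [0.4772, -0.1324, 0.2633]
tcp_rot: [-3.139, -0.014, 0.01]
wrist_force: [0.0, 0.9, -2.0]
width: 0.0498
finger_force: 30.0
```

Run:
```python
from h import *
np.set_printoptions(precision=4,suppress=True)
s=bot.get_state(); print(s['position'],s['tcp_rot'],s['wrist_force'])
p=s['position']; c=cam('wrist','w8'); r=s['tcp_rot']; yaw=2*np.arctan2(r[1],r[0]); yaw=(yaw+np.pi/2)%np.pi-np.pi/2; print('yaw',np.degrees(yaw))
print(tilt(c,yaw,p))
w=cloud(c);d=w[...,:2]-p[:2];X=d@[np.cos(yaw),np.sin(yaw)];Y=d@[-np.sin(yaw),np.cos(yaw)];Z=w[...,2]-p[2]-.019
m=(abs(Y)<.03)&(X>0.02)&(X<.12)&(Z<.03)&(Z>-.06)
i=np.argmax(X[m]); print('corner',X[m].max(),Z[m][i],np.percentile(Y[m],[1,99]))
sd=cam('side','side8')
im=np.zeros((600,800,3),np.uint8)
im[:420,:560]=c['pixels']; im[420:,:240]=cv2.resize(sd['pixels'][150:240,260:380],(240,180))
cv2.imwrite('pics/m8.png',im[:,:,::-1])
```

```text
[ 0.4772 -0.1324  0.2633] [-3.1386 -0.0142  0.0098] [ 0.0001  0.8585 -2.0199]
yaw 0.5191102457626415
(np.float64(36.48005066587726), 0.038151991807451255, np.int64(12612), array([ 0.0277, -0.0341]), array([0.0695, 0.025 ]))
corner 0.06947405632586771 -0.031401402173273404 [-0.0285  0.0285]
```

View pics/m8.png

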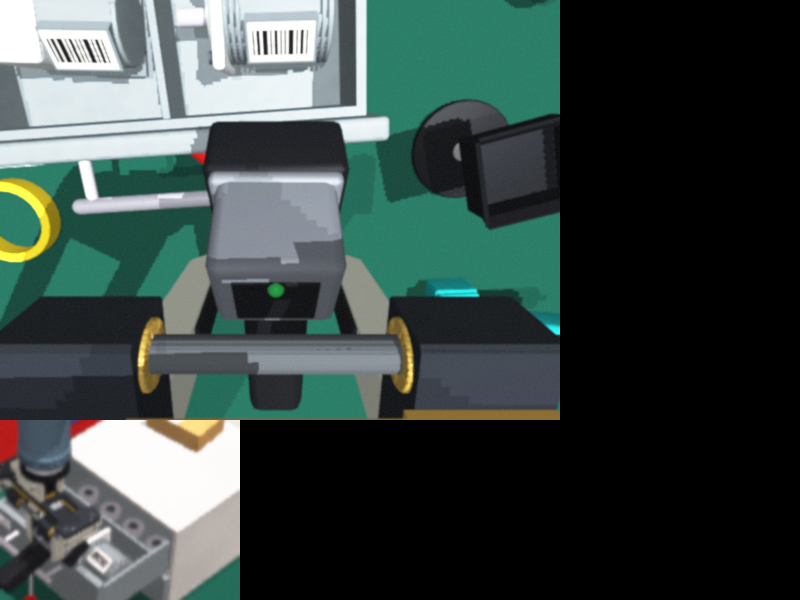

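The wrist view shows the flange label at about (281,41), straight ahead of the scanner nose (277,150). The gear motor's label is far left at (85,48).

Run:
```python
from h import *
np.set_printoptions(precision=4,suppress=True)
c=load('w8'); I=c['pixels']; h=cv2.cvtColor(I,cv2.COLOR_RGB2HSV); w=cloud(c)
g=cv2.cvtColor(I,cv2.COLOR_RGB2GRAY)
bars=np.zeros_like(g); bars[15:70,240:320]=(g[15:70,240:320]<80)
v,u=np.nonzero(bars); r=cv2.minAreaRect(np.c_[u,v].astype(np.float32)); print(r)
uc,vc=r[0]; print('label from ray',onz(c,uc,vc,.166))
q=w[v,u]; q=q[np.isfinite(q[:,0])]; print(len(q),q.mean(0))
k=w[int(vc)-14:int(vc)+14,int(uc)-22:int(uc)+22].reshape(-1,3); k=k[np.isfinite(k[:,0])]; n=np.linalg.svd(k-k.mean(0),full_matrices=False)[2][2]; n*=np.sign(n[2]); print('depth',np.median(k,0),'n',n,'yaw',np.degrees(np.arctan2(-n[1],-n[0])),'lean',np.degrees(np.arccos(n[2])))
s=bot.get_state(); print(s['position'])
```

```text
((281.0, 46.0), (74.0, 30.0), -0.0)
label from ray [ 0.5889 -0.1345  0.166 ]
143 [ 0.5907 -0.1315  0.1647]
depth [ 0.5894 -0.1341  0.164 ] n [-0.6322 -0.0187  0.7746] yaw 1.690866570332057 lean 39.23090303749953
[ 0.4782 -0.1331  0.2663]
```

{"fn": "send_rows", "kwargs": {"hand": [1,1,1,1,1,1,1,1], "dp": [[0,-0.005,0.02],[0,-0.005,0.02],[0,-0.005,0.02],[0,-0.005,0.02],[0,-0.005,0.02],[0,-0.005,0.02],[0,-0.005,0.02],[0,-0.005,0.02]], "twist": [0.005,0.005,0.005,0.005,0.005,0.005,0.005,0.005]}}

```text
time: 11.45
position: [0.4787, -0.1336, 0.2702]
tcp_rot: [-3.141, -0.039, 0.0]
wrist_force: [1.1, -0.5, -2.7]
width: 0.0496
finger_force: 30.0
```

{"fn": "send_rows", "kwargs": {"hand": [1,1,1,1,1,1,1,1], "dp": [[0,0,0],[0,0,0],[0,0,0],[0,0,0],[0,0,0],[0,0,0],[0,0,0],[0,0,0]], "twist": [0,0,0,0,0,0,0,0]}}

```text
time: 12.25
position: [0.4787, -0.1336, 0.2702]
tcp_rot: [-3.141, -0.039, 0.0]
wrist_force: [0.4, 0.2, -3.1]
width: 0.0498
finger_force: 30.0
```

{"fn": "send_rows", "kwargs": {"hand": [1,1,1,1,1,1,1,1], "dp": [[0,0,0],[0,0,0],[0,0,0],[0,0,0],[0,0,0],[0,0,0],[0,0,0],[0,0,0]], "twist": [0,0,0,0,0,0,0,0]}}

```text
time: 13.05
position: [0.4787, -0.1337, 0.2703]
tcp_rot: [3.141, 0.039, 0.0]
wrist_force: [-0.3, -0.5, -3.5]
width: 0.0495
finger_force: 30.0
```

Run:
```python
from h import *
np.set_printoptions(precision=4,suppress=True)
s=bot.get_state(); p=s['position']; print(p,s['tcp_rot'],np.abs(s['dq']).max())
c=cam('wrist','w9'); print(tilt(c,np.radians(1.4),p))
w=cloud(c);d=w[...,:2]-p[:2];X=d[...,0];Y=d[...,1];Z=w[...,2]-p[2]-.019;th=np.radians(37)
m=(abs(Y)<.02)&(X>-.03)&(X<.12)&(Z<.06)&(Z>-.06)
xi=X*np.cos(th)+Z*np.sin(th); ze=-X*np.sin(th)+Z*np.cos(th)
f=m&(abs(xi-.0375)<.004); print('front face zeta',np.percentile(ze[f],[0.5,99.5])*1e3)
b=m&(abs(xi-.012)<.012)&(ze>0)&(ze<.03); print('rear zeta',np.percentile(ze[b],[5,50,95])*1e3,b.sum())
```

```text
[ 0.4787 -0.1337  0.2703] [3.1414 0.0386 0.    ] 0.0012385209632241989
(np.float64(36.79337154747417), 0.038151991807451255, np.int64(12326), array([ 0.0275, -0.0339]), array([0.0696, 0.025 ]))
front face zeta [-66.9558  11.0283]
rear zeta [11.4432 12.6838 13.3978] 2541
```

The beam is on the label: tilt 36.8°, aim line 37.6°, range 98 mm, held 2.4 s. Next I'll retreat and carry the scanner to the far side of the stand. There the handle can be pressed on the fixed socket rim to turn the scanner upright again.

{"fn": "send_rows", "kwargs": {"hand": [1,1,1,1,1,1,1,1], "dp": [[-0.08,0,0.12],[-0.2,-0.1,0.3],[-0.25,-0.3,0.4],[-0.25,-0.55,0.4],[-0.25,-0.8,0.4],[-0.25,-1,0.4],[-0.25,-1,0.4],[-0.25,-1,0.4]], "twist": [0,0,-0.04,-0.08,-0.12,-0.16,-0.2,-0.2]}}

```text
time: 13.9
position: [0.4283, -0.3349, 0.3494]
tcp_rot: [-2.997, 0.939, 0.002]
wrist_force: [-0.3, -0.9, -2.3]
width: 0.0499
finger_force: 30.0
```

{"fn": "send_rows", "kwargs": {"hand": [1,1,1,1,1,1,1,1], "dp": [[0.1,-0.1,0],[0.25,-0.25,0],[0.4,-0.4,0],[0.506,-0.521,0],[0.506,-0.521,-0.1],[0.506,-0.521,-0.25],[0.506,-0.521,-0.3],[0.506,-0.521,-0.3]], "twist": [-0.045,-0.09,-0.135,-0.18,-0.219,-0.219,-0.219,-0.219]}}

```text
time: 14.7
position: [0.5295, -0.4362, 0.2884]
tcp_rot: [-2.511, 1.886, 0.007]
wrist_force: [-0.2, -0.2, -2.4]
width: 0.0499
finger_force: 30.0
```

```bash
cat >> h.py <<'E'
def pose():
    s=bot.get_state(); r=s['tcp_rot']; y=2*np.arctan2(r[1],r[0])  # tool y angle + 90 = scanner yaw (mod 180)
    return s,y
def rear(c,yaw,tcp):
    w=cloud(c); d=w[...,:2]-tcp[:2]; X=d@[np.cos(yaw),np.sin(yaw)]; Y=d@[-np.sin(yaw),np.cos(yaw)]; Z=w[...,2]-tcp[2]-.019
    m=(abs(Y)<.015)&(X>-.02)&(X<.045)&(Z>-.01)&(Z<.045); x,z=X[m],Z[m]; rng=np.random.default_rng(0); b=(0,)
    for _ in range(3000):
        th=rng.uniform(-.25,.8); p=rng.uniform(.005,.03); r=abs(-x*np.sin(th)+z*np.cos(th)-p)<.0015
        if r.sum()>b[0]: b=(r.sum(),np.degrees(th),p)
    return b
E
python3 - <<'E'
from h import *
np.set_printoptions(precision=4,suppress=True)
s,y=pose(); print(s['position'],np.degrees(y)%180,s['wrist_force'])
c=cam('wrist','w10'); yaw=np.radians(-74); print(rear(c,yaw,s['position']),tilt(c,yaw,s['position'])[:3])
print('check w9',rear(load('w9'),np.radians(1.4),np.array([.4787,-.1337,.2703])))
E
```

```text
[ 0.5295 -0.4362  0.2884] 106.18063608719194 [-0.1571 -0.2105 -2.3852]
(np.int64(4061), np.float64(31.62824585360503), 0.013522782454439674) (np.float64(36.824966451913575), 0.036823032551576915, np.int64(12596))
check w9 (np.int64(4032), np.float64(31.62824585360503), 0.013522782454439674)
```

{"fn": "send_rows", "kwargs": {"hand": [1,1,1,1,1,1,1,1], "dp": [[0,0,-0.2],[0,0,-0.4],[0,0,-0.55],[0,0,-0.58],[0,0,-0.62],[0,0,-0.66],[0,0,-0.7],[0,0,-0.7]], "twist": [0,0,0,0,0,0,0,0]}}

```text
time: 15.55
position: [0.5306, -0.4387, 0.1515]
tcp_rot: [2.508, -1.891, 0.005]
wrist_force: [1.5, -1.9, 1.9]
width: 0.05
finger_force: 30.0
```

Run:
```python
from h import *
np.set_printoptions(precision=4,suppress=True)
s,y=pose(); print(s['position'],s['wrist_force'],s['moment'])
c=cam('wrist','w11'); yaw=np.radians(-74); print(rear(c,yaw,s['position']),tilt(c,yaw,s['position'])[:3])
print('w4',rear(load('w4'),np.radians(16),np.array([.4724,-.3492,.1653])))
```

```text
[ 0.5306 -0.4387  0.1515] [ 1.5481 -1.9487  1.8533] [ 0.1518  0.0046 -0.032 ]
(np.int64(5448), np.float64(19.2624340072012), 0.01468237287629685) (np.float64(24.028512415993525), 0.0366259547841728, np.int64(10506))
w4 (np.int64(5503), np.float64(15.635233766029629), 0.01743131491475441)
```

{"fn": "send_rows", "kwargs": {"hand": [1,1,1,1,1,1], "dp": [[0,0,-0.025],[0,0,-0.05],[0,0,-0.075],[0,0,-0.1],[0,0,-0.11],[0,0,-0.11]], "twist": [0,0,0,0,0,0]}}

```text
time: 16.2
position: [0.5305, -0.4394, 0.129]
tcp_rot: [2.507, -1.891, 0.005]
wrist_force: [1.6, -4.5, 2.3]
width: 0.05
finger_force: 30.0
```

Run:
```python
from h import *
np.set_printoptions(precision=4,suppress=True)
s,y=pose(); print(s['position'],s['wrist_force'],s['moment'])
c=cam('wrist','w12'); yaw=np.radians(-74); print(rear(c,yaw,s['position']),tilt(c,yaw,s['position'])[:3])
```

```text
[ 0.5305 -0.4394  0.129 ] [ 1.5717 -4.4951  2.2779] [-0.2851 -0.0651 -0.0335]
(np.int64(7011), np.float64(0.16093768483465093), 0.01665045702860417) (np.float64(4.980163045762048), 0.03814413363783195, np.int64(5001))
```

{"fn": "send_rows", "kwargs": {"hand": [1,1,1,1], "dp": [[0,0,-0.015],[0,0,-0.031],[0,0,-0.031],[0,0,-0.031]], "twist": [0,0,0,0]}}

```text
time: 16.65
position: [0.5302, -0.4388, 0.1223]
tcp_rot: [2.508, -1.891, 0.003]
wrist_force: [1.5, -4.8, 2.6]
width: 0.0496
finger_force: 30.0
```

Run:
```python
from h import *
np.set_printoptions(precision=4,suppress=True)
s,y=pose(); print(s['position'],s['wrist_force'],s['moment'])
c=cam('wrist','w13'); yaw=np.radians(-74); print(rear(c,yaw,s['position']),tilt(c,yaw,s['position'])[:3])
```

```text
[ 0.5302 -0.4388  0.1223] [ 1.5298 -4.7865  2.6054] [-0.5617 -0.066  -0.0154]
(np.int64(7371), np.float64(-4.889503920225922), 0.016674871925396642) (np.float64(-0.3945843240729449), 0.038852847032191586, np.int64(3348))
```

{"fn": "send_rows", "kwargs": {"hand": [1,1,1,1,1,1,1,1], "dp": [[0,0,0.1],[0,0,0.3],[0,0,0.55],[0,0,0.8],[0,0,0.8],[0,0,0.8],[0,0,0.8],[0,0,0.8]], "twist": [0,0,0,0,0.04,0.08,0.12,0.16]}}

```text
time: 17.5
position: [0.5292, -0.4363, 0.2799]
tcp_rot: [-2.901, 1.198, 0.007]
wrist_force: [0.6, 0.5, -2.9]
width: 0.0501
finger_force: 30.0
```

{"fn": "send_rows", "kwargs": {"hand": [1,1,1,1,1,1,1,1], "dp": [[0,0,0],[-0.05,0.1,0],[-0.1,0.2,0],[-0.15,0.3,0],[-0.2,0.4,0],[-0.2155,0.475,0],[-0.2155,0.475,0],[-0.2155,0.475,0]], "twist": [0.045,0.09,0.135,0.18,0.225,0.27,0.31,0.341]}}

```text
time: 18.3
position: [0.4859, -0.3407, 0.2804]
tcp_rot: [-3.105, -0.451, 0.004]
wrist_force: [0.1, -0.0, -2.0]
width: 0.0496
finger_force: 30.0
```

{"fn": "send_rows", "kwargs": {"hand": [1,1], "dp": [[0,0,0],[0,0,0]], "twist": [0,0]}}

```text
time: 18.5
position: [0.4863, -0.342, 0.2808]
tcp_rot: [-3.108, -0.438, 0.003]
wrist_force: [0.1, -0.5, -2.0]
width: 0.0496
finger_force: 30.0
```

Run:
```python
from h import *
np.set_printoptions(precision=4,suppress=True)
s,y=pose(); p=s['position']; print(p,np.degrees(y)%180,s['wrist_force'])
c=cam('wrist','w14'); yaw=np.radians(16); print(rear(c,yaw,p),tilt(c,yaw,p)[:3])
# socket mouth seen by the wrist camera (z .11-.14), scanner head rim
w=cloud(c); C=np.array([.502,-.3395]); d=w[...,:2]-C; X=d@[np.cos(yaw),np.sin(yaw)]; Y=d@[-np.sin(yaw),np.cos(yaw)]; Z=w[...,2]
m=(abs(X)<.07)&(abs(Y)<.07)&(Z>.128)&(Z<.140); print('mouth',m.sum(),np.percentile(X[m],[1,99]),np.percentile(Y[m],[1,99]),np.median(Z[m]))
m=(Z>p[2]+.025)&(Z<p[2]+.045)&(abs(X)<.05)&(abs(Y)<.05); print('head rel C',m.sum(),np.percentile(X[m],[1,99]),np.percentile(Y[m],[1,99]),np.median(Z[m]))
t=cam('top','top14'); sd=cam('side','side14')
im=np.zeros((600,800,3),np.uint8); im[:420,:560]=c['pixels']; im[:240,560:]=cv2.resize(sd['pixels'][210:310,290:390],(240,240)); im[300:540,560:]=cv2.resize(t['pixels'][190:290,320:420],(240,240)); cv2.imwrite('pics/m14.png',im[:,:,::-1])
```

```text
[ 0.4863 -0.342   0.2808] 16.030589879798015 [ 0.1493 -0.4906 -1.9712]
(np.int64(7308), np.float64(-4.5935163241735095), 0.016765565515247497) (np.float64(-0.6155208820795892), 0.039494232282956426, np.int64(3388))
mouth 1497 [0.0017 0.0395] [-0.0445  0.0449] 0.13357328750177022
head rel C 18881 [-0.0489  0.025 ] [-0.0354  0.0392] 0.3148084470319486
```

View pics/m14.png

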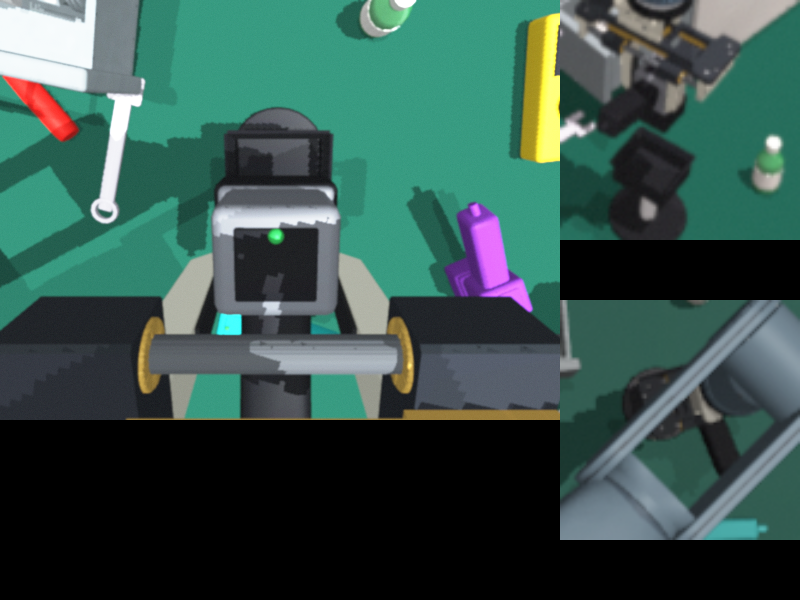

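The wrist view shows the scanner upright (head (276,250)) with its nose just over the mouth (278,155). The threadlock and purple look-alike are undisturbed. Inserting.

{"fn": "send_rows", "kwargs": {"hand": [1,1,1,1,1,1,1,1], "dp": [[0,-0.008,-0.2],[0,-0.008,-0.38],[0,-0.008,-0.48],[0,-0.008,-0.53],[0,-0.008,-0.58],[0,-0.008,-0.62],[0,-0.008,-0.65],[0,-0.008,-0.65]], "twist": [0,0,0,0,0,0,0,0]}}

```text
time: 19.45
position: [0.4867, -0.3444, 0.1518]
tcp_rot: [-3.11, -0.442, 0.0]
wrist_force: [0.7, -0.8, -2.8]
width: 0.0497
finger_force: 30.0
```

{"fn": "send_rows", "kwargs": {"hand": [1,1,1], "dp": [[0,0,-0.012],[0,0,-0.02],[0,0,-0.02]], "twist": [0,0,0]}}

```text
time: 19.75
position: [0.4869, -0.3445, 0.1482]
tcp_rot: [3.11, 0.442, 0.0]
wrist_force: [0.2, 0.1, -2.4]
width: 0.0498
finger_force: 30.0
```

{"fn": "send_rows", "kwargs": {"hand": [1,1,1,1], "dp": [[0,0,-0.01],[0,0,-0.02],[0,0,-0.025],[0,0,-0.025]], "twist": [0,0,0,0]}}

```text
time: 20.15
position: [0.4866, -0.3452, 0.1464]
tcp_rot: [3.107, 0.442, 0.001]
wrist_force: [-7.4, 2.4, 15.2]
width: 0.0498
finger_force: 30.0
```

{"fn": "send_rows", "kwargs": {"hand": [0.2,-0.4,-1,-1,-1], "dp": [[0,0,0.008],[0,0,0.008],[0,0,0.008],[0,0,0.008],[0,0,0.008]], "twist": [0,0,0,0,0]}}

```text
time: 20.65
position: [0.4868, -0.3444, 0.1443]
tcp_rot: [-3.11, -0.442, 0.0]
wrist_force: [-0.1, 0.1, -0.7]
width: 0.0776
finger_force: 0.0
```

{"fn": "send_rows", "kwargs": {"hand": [-1,-1,-1,-1,-1,-1], "dp": [[0,0,0.05],[0,0,0.2],[0,0,0.45],[0,0,0.7],[0,0,0.8],[0,0,0.8]], "twist": [0,0,0,0,0,0]}}

```text
time: 21.25
position: [0.4882, -0.3457, 0.3099]
tcp_rot: [3.103, 0.441, 0.008]
wrist_force: [-0.1, -0.4, 0.6]
width: 0.0932
finger_force: 0.0
```

Run:
```python
from h import *
np.set_printoptions(precision=4,suppress=True)
s,y=pose(); p=s['position']; print(p,np.degrees(y)%180,s['wrist_force'])
c=cam('wrist','w15'); c3=load('w3'); yaw=np.radians(16); C=np.array([.502,-.3395])
for n,k in(('before',c3),('now',c)):
    w=cloud(k); d=w[...,:2]-C; X=d@[np.cos(yaw),np.sin(yaw)]; Y=d@[-np.sin(yaw),np.cos(yaw)]; Z=w[...,2]
    m=(abs(X)<.03)&(abs(Y)<.035)&(Z>.172)&(Z<.19)
    A=np.c_[X[m],Y[m],np.ones(m.sum())]; f=np.linalg.lstsq(A,Z[m],rcond=None)[0]
    print(n,m.sum(),np.percentile(X[m],[1,50,99]),np.percentile(Y[m],[1,50,99]),np.percentile(Z[m],[5,50,95]),'slopes deg',np.degrees(np.arctan(f[:2])))
im=np.zeros((420,800,3),np.uint8); im[:300,:400]=cv2.resize(c3['pixels'],(400,300)); im[:300,400:]=cv2.resize(c['pixels'],(400,300)); cv2.imwrite('pics/m15.png',im[:300,:,::-1])
```

```text
[ 0.4882 -0.3457  0.3099] 16.179199310443583 [-0.1282 -0.3746  0.6297]
before 3705 [-0.0292  0.001   0.0235] [-0.024   0.      0.0245] [0.1746 0.1797 0.1815] slopes deg [1.8301 0.0015]
now 3500 [-0.0292 -0.0015  0.0206] [-0.0252 -0.001   0.0232] [0.1751 0.1797 0.1816] slopes deg [ 1.1329 -0.0526]
```

Scanner is back: same height, slope and place (within 3 mm) as at the start. Now the drawer.

{"fn": "send_rows", "kwargs": {"hand": [-1,-0.5,0,0.355,0.355,0.355], "dp": [[0,0.2,0],[0,0.4,0],[0,0.6,0],[0,0.72,0],[0,0.72,0],[0,0.72,0]], "twist": [0.04,0.08,0.13,0.17,0.22,0.22]}}

```text
time: 21.9
position: [0.4861, -0.1991, 0.303]
tcp_rot: [-2.772, -1.472, 0.002]
wrist_force: [-0.1, 0.1, 0.2]
width: 0.0577
finger_force: 0.0
```

{"fn": "send_rows", "kwargs": {"hand": [0.355,0.355,0.355,0.355,0.355,0.355,0.355], "dp": [[-0.02,0.2,0],[-0.02,0.4,0],[-0.025,0.6,0],[-0.025,0.72,0],[-0.025,0.72,0],[-0.025,0.72,0],[-0.025,0.72,0]], "twist": [0.04,0.08,0.13,0.17,0.215,0.215,0.215]}}

```text
time: 22.6
position: [0.4816, -0.057, 0.3037]
tcp_rot: [-2.14, -2.298, 0.001]
wrist_force: [0.2, -0.1, -0.9]
width: 0.0302
finger_force: 0.0
```

Run:
```python
from h import *
np.set_printoptions(precision=4,suppress=True)
s,y=pose(); p=s['position']; print(p,(np.degrees(y)-90)%180,s['width'])
c=cam('wrist','w16'); w=cloud(c)
a=np.radians(4.56); ex=np.array([np.cos(a),np.sin(a)]); ey=np.array([-ex[1],ex[0]]); d=w[...,:2]-p[:2]; X=d@ex; Y=d@ey; Z=w[...,2]
b=(abs(X)<.05)&(abs(Y)<.1)&(Z>.16)&(Z<.185); g=b&(Y>.01)&(Y<.05); print('bar rel TCP',b.sum(),np.percentile(X[g],[2,50,98]),np.percentile(Z[g],[5,50,95]))
```

```text
[ 0.4816 -0.057   0.3037] 4.09175998340686 0.030193665078059675
bar rel TCP 3533 [-0.0002  0.0062  0.0398] [0.1653 0.1744 0.1801]
```

{"fn": "send_rows", "kwargs": {"hand": [0.355,0.355,0.355,0.355,0.355,0.355], "dp": [[0.01,0,-0.2],[0.01,0,-0.4],[0.01,0,-0.55],[0.01,0,-0.68],[0.01,0,-0.755],[0.01,0,-0.755]], "twist": [0,0,0,0,0,0]}}

```text
time: 23.25
position: [0.482, -0.0567, 0.1511]
tcp_rot: [-2.135, -2.298, 0.004]
wrist_force: [-0.7, -0.8, -0.2]
width: 0.03
finger_force: 0.0
```

{"fn": "send_rows", "kwargs": {"hand": [1,1,1,1], "dp": [[0,0,0],[0,0,0],[0,0,0],[0,0,0]], "twist": [0,0,0,0]}}

```text
time: 23.65
position: [0.485, -0.057, 0.1548]
tcp_rot: [2.132, 2.304, 0.002]
wrist_force: [1.9, -1.4, 2.3]
width: 0.0102
finger_force: 30.0
```

{"fn": "send_rows", "kwargs": {"hand": [1,1,1,1,1,1,1,1], "dp": [[0.08,0.006,0],[0.2,0.016,0],[0.33,0.026,0],[0.46,0.037,0],[0.59,0.047,0],[0.7,0.056,0],[0.77,0.061,0],[0.8,0.064,0]], "twist": [0,0,0,0,0,0,0,0]}}

```text
time: 24.45
position: [0.6455, -0.0443, 0.1548]
tcp_rot: [2.131, 2.305, 0.001]
wrist_force: [-1.4, -3.5, 6.0]
width: 0.0098
finger_force: 30.0
```

Now the last millimetres, feeling for the stop.

{"fn": "send_rows", "kwargs": {"hand": [1,1,1,1,1], "dp": [[0.02,0.002,0],[0.035,0.003,0],[0.05,0.004,0],[0.05,0.004,0],[0.05,0.004,0]], "twist": [0,0,0,0,0]}}

```text
time: 24.95
position: [0.6541, -0.0437, 0.1548]
tcp_rot: [2.132, 2.304, 0.0]
wrist_force: [0.5, -3.3, 5.2]
width: 0.0101
finger_force: 30.0
```

{"fn": "send_rows", "kwargs": {"hand": [1,1,1,1], "dp": [[0.012,0.001,0],[0.02,0.0015,0],[0.02,0.0015,0],[0.02,0.0015,0]], "twist": [0,0,0,0]}}

```text
time: 25.35
position: [0.6546, -0.0436, 0.1547]
tcp_rot: [-2.131, -2.304, 0.008]
wrist_force: [-10.7, -4.3, 12.1]
width: 0.0098
finger_force: 30.0
```

{"fn": "send_rows", "kwargs": {"hand": [0.4,0.4,0.4], "dp": [[-0.015,-0.001,0],[-0.015,-0.001,0],[-0.015,-0.001,0]], "twist": [0,0,0]}}

```text
time: 25.65
position: [0.6545, -0.0423, 0.1532]
tcp_rot: [-2.132, -2.306, -0.0]
wrist_force: [0.6, -0.0, 0.3]
width: 0.0265
finger_force: 0.0
```

{"fn": "send_rows", "kwargs": {"hand": [0.4,0.4,0.4,0.4,0.4,0.4,0.4], "dp": [[0,0,0.15],[0,0,0.35],[0,0,0.6],[-0.2,0,0.7],[-0.5,0,0.7],[-0.8,0,0.7],[-0.9,0,0.7]], "twist": [0,0,0,0,0,0,0]}}

```text
time: 26.35
position: [0.4724, -0.0421, 0.2934]
tcp_rot: [-2.132, -2.307, -0.0]
wrist_force: [0.4, 0.1, 0.5]
width: 0.0277
finger_force: 0.0
```

Run:
```python
from h import *
np.set_printoptions(precision=4,suppress=True)
s,y=pose(); print(s['position'],s['wrist_force'],s['time'])
t=cam('top','top17'); sd=cam('side','side17'); cw=cam('wrist','w17'); t0=load('top0')
a=np.radians(4.56); ex=np.array([np.cos(a),np.sin(a)]); ey=np.array([-ex[1],ex[0]]); F=np.array([.680,-.042])
for n,c in(('side0',load('side0')),('w1',load('w1')),('side17',sd),('w17',cw)):
    w=cloud(c); d=w[...,:2]-F; X=d@ex; Y=d@ey; Z=w[...,2]
    up=(X>-.02)&(X<.05)&(abs(Y)<.12)&(Z>.13)&(Z<.165); lo=(X>-.02)&(X<.05)&(abs(Y)<.12)&(Z>.03)&(Z<.08)
    print(n,'upper',up.sum(),np.median(X[up]) if up.any() else '','lower',lo.sum(),np.median(X[lo]) if lo.any() else '')
im=np.zeros((600,800,3),np.uint8); im[:420,:400]=cv2.resize(t['pixels'][60:320,130:480],(400,420)); im[:420,400:]=cv2.resize(sd['pixels'][120:400,200:480],(400,420)); cv2.imwrite('pics/m17.png',im[:420,:,::-1])
```

```text
[ 0.4724 -0.0421  0.2934] [0.4172 0.1224 0.5311] 26.35
side0 upper 292 0.003070041724249133 lower 422 0.007371814470757359
w1 upper 2577 0.005031248750536904 lower 1674 0.009611941426544496
side17 upper 280 0.008080467855451133 lower 429 0.0073405469147067755
w17 upper 6501 0.009734634212977931 lower 5434 0.009641345375169287
```

View pics/m17.png

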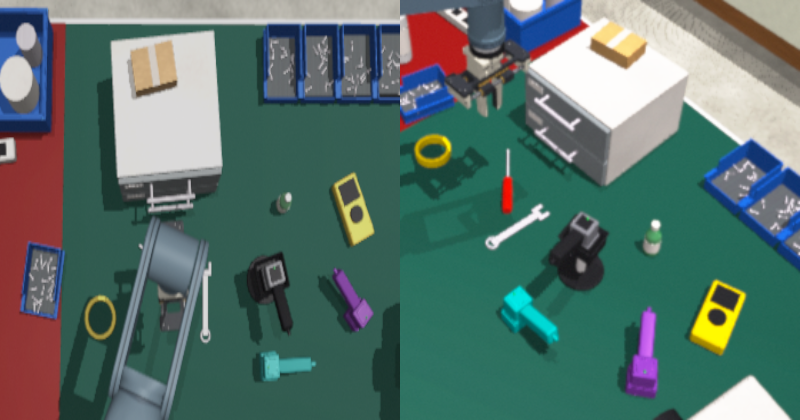

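The drawer front is now flush with the lower one (9.7 against 9.6 mm, where it was 4.6 mm ajar before). The scanner stands nose-down in its stand, the bystanders are where they were, and the robot is clear. Handing in.

```bash
python3 -c "
from cell import bot
print(bot.finish_job())"
```

```text
the job is handed in; nothing more can be done
None
```

I held the scanner on the flange motor's label for over 2 s (about 98 mm away, within 2° of square), put it back nose-down, shut the drawer flush and handed the job in at about 26 s; no verdict came back.

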